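# Load the dot-grid target into the imaging stand and crank it under the lens

## Task

Load the dot-grid target plate into the slot of the imaging stand's carriage: slide it in flat from the right, nose first with the dots up, until it is fully home against the end stop, gently so as not to push the carriage along, and let go. Then crank the dark handwheel counter-clockwise as you face it, over as many grasps as it needs, until the carriage's yellow pointer stands at the red line on the scale, so that the dots lie under the lens. Do not bump the camera head, and leave the petri dish, the bottle and the small white carton where they are.

Things in the scene. Friction and masses are not known exactly. Their poses are not given: they have to be found in the camera images.
- target_plate: Loose dark flat plate, 60 wide (its x) x 170 long (y) x 6 mm thick, 110 g, lying flat on the table at the right, white field with black dots up; origin at the centre of its underside. Its nose (+y end) is 50 mm wide over the last 14 mm. An orange grip rib stands on it at y = -50 mm: 10 mm thick (x), 44 long (y), top 29 mm above the underside; pinch it from above across its 10 mm
- grip_rib (a point): Middle of the plate's grip rib, 50 mm from the plate's centre towards the rear (-y) end, 18 mm above its underside; axes as the plate's
- plate_nose (a point): Middle of the plate's nose edge, at the underside, 85 mm from the plate's centre; axes as the plate's
- stand: Imaging stand, fixed: grey base 116 (x) x 320 (y) mm, with its rails and end blocks 48 mm high; origin at table height 30 mm right (-y) of its centre; its -x side with the handwheel faces the robot, its -y end (right) is the loading end. A 330 mm column behind it (x = +90, y = +85 mm) carries the camera head; a gearbox 82 mm high, 66 wide, at x = -53 to -87, y = -40 mm carries the handwheel
- camera_head: Camera with lens and ring light on the column's arm, fixed to the stand, not to be bumped; origin and axes as the stand's. The lens axis is at x = 0, y = +85 mm of the stand; ring light radius 32 mm; the head reaches from 171 to 296 mm above the table and, with its arm, from x = -32 to +113 mm
- carriage: Aluminium carriage, 104 (x) x 100 mm (y), with the slot between two black guides on top; origin at its middle on the slot floor, axes as the stand's. The slot is 64 mm wide between its side walls; lips along both sides leave 8 mm height over the floor and a 52 mm wide gap between them; the lips' tops are 12 mm above the floor (17 mm at the mouth)
- slot_mouth (a point): Middle of the slot floor at the right end of the slot, 52 mm above the table; axes as the stand's. From here the slot runs 96 mm towards +y to the end stop. Walls, lips and floor flare out over 18 mm to the right of this point: the plate may enter 4 mm off to a side and 3 mm high or low. Fully home, the plate stands out 74 mm to the right and the rib's middle is 39 mm right of here
- slot_stop (a point): Carriage: middle of the slot floor at the end stop's face; axes as the stand's. The plate is fully home when its nose is here
- pointer (a point): Carriage: tip of the yellow pointer on its front side, at the carriage's middle (50 mm from slot_mouth towards +y), just above the scale
- red_line (a point): Middle of the red line on the white scale on the base's front edge, fixed; axes as the stand's. The pointer starts 42 to 55 mm to its right (-y)
- wheel_centre (a point): Centre of the handwheel, 67 mm above the table; its axis is level, along the stand's x (these axes turn with the wheel). Dark disc 110 mm across, plain rim 16 mm thick (along the axis) and 14 mm deep, top 122 mm above the table, no handle. 30 mm are free behind it; the gearbox is 40 mm lower than its top. Pinch the rim at the top across its faces, roll it over by up to 1.2 rad, let go, regrasp
- handwheel (a joint): Turn of the wheel in rad, 0 to 4.69; grows counter-clockwise as seen from the robot (its top goes to the left, the stand's +y). 1 rad moves the carriage 16 mm towards +y. It is stiff (0.4 N m, about 8 N at the rim) and stays where it is left; the carriage moves only when it is turned, or pushed with 25 N
- petri_dish: Petri dish with lid, 89 mm across, 15 high, bystander; origin under its centre
- bottle: Clear glass bottle with a blue cap, 69 mm across, 140 high, bystander; origin under its centre
- slide_carton: Small white slide carton with a purple stripe, 31 (x) x 82 (y) x 32 mm, bystander; origin under its centre

How it is judged:
On the way, in this order (a step that is already met when the one before it is completed fails the run):
1. the plate is fully home in the carriage's slot (nose within 4 mm of the end stop, flat on the slot floor) and let go, with the carriage still more than 20 mm from the line (y of plate_nose in the frame of slot_stop above -0.004 m and z of plate_nose in the frame of slot_stop between -0.004 and 0.004 m and horizontal distance between plate_nose and slot_stop below 0.006 m and angle between target_plate's own z axis and vertical below 0.06 rad and contact force between the fingers and target_plate below 0.1 N and y of pointer in the frame of red_line below -0.02 m), for 0.2 s.
2. the carriage's pointer stands at the red line (within 3 mm) (y of pointer in the frame of red_line between -0.003 and 0.003 m), for 0.2 s.
At the end, for the whole second after the job is handed in: The carriage's pointer is at rest within 3 mm of the red line along the scale, and the plate lies still and flat in the slot, its nose within 4 mm of the end stop (all of step 2 and velocity of joint handwheel between -0.05 and 0.05 rad/s and y of plate_nose in the frame of slot_stop above -0.004 m and z of plate_nose in the frame of slot_stop between -0.004 and 0.004 m and horizontal distance between plate_nose and slot_stop below 0.006 m and angle between target_plate's own z axis and vertical below 0.06 rad and linear speed of target_plate below 0.02 m/s); the robot touches nothing.
It fails at once if the camera head is bumped (more than 3 N) (contact force between anything else and camera_head above 3 N).
It fails at once if the carriage is pushed along by hand instead of by the handwheel: it is more than 8 mm from where it started while the fingers hold or push the plate (over 2 N) or push the carriage (over 10 N) (distance of pointer from where it was at the start of the episode above 0.008 m and (contact force between the fingers and target_plate above 2 N or contact force between the fingers and carriage above 10 N)).
It fails at once if the petri dish, the bottle or the slide carton is moved by more than 20 mm (distance of any of petri_dish, bottle, slide_carton from where it was at the start of the episode above 0.02 m).
It also fails if it takes over 67 s, if anything falls off the work surface, if the arm or the gripper's body presses on something with over 40 N, if the wrist force passes 120 N, or if a joint passes its speed limit or range.

## Robot

A 6-joint arm with a two-finger parallel gripper is mounted at the origin on a cart in front of the work surface, level with it; the furniture and walls round the work are solid. World frame = base frame: x ahead of the robot, y to its left, z up, the work surface at z = 0. Lengths are in m, angles in rad, forces in N, time in s.
With the tool pointing down it reaches from about 0.35 to 0.85 m from the base axis. Payload 8.1 kg.
Tool frame: the origin (TCP) lies on the centre line of the jaws, within the pads' length; the fingertips stand 17 mm ahead of it and the grasp point (between the pads) lies 2 mm behind it; z points along the fingers, y is the line along which they close (so a half turn about z gives the same grasp; the last joint's range is limited). The gripper opens to 85 mm and grips with 20 to 120 N. Pads are 22 mm wide; open, the fingers measure 114 mm over their backs; the gripper's body (76 mm by 85 mm) begins 54 mm behind the grasp point. The pads swing forward as they close: fully open they stand 13 mm farther back than shut.
Start: joints at [1.191, 0.13, 1.488, -0, 1.523, -0.085], TCP at [0.174, 0.574, 0.248] pointing down, gripper open.
Joint ranges: [-2.96, 2.96], [-0.89, 2.26], [0.02, 2.5], [-1.34, 4.48], [0, 2.73], [-2.66, 2.66]. Speed limits (rad/s): [2.39, 2.39, 2.79, 3.14, 3.14, 3.14].

## Interface

Orientations are given as a unit quaternion [w, x, y, z].
In Python, from bench import r gives the robot as it stands. The module is installed in compiled form; this text tells all that it offers.
- The arm moves only by the tool play_rows, never from a script. Its argument "series" is one flat list of numbers, 7 for each row, row after row: the shift along the tool's x, y, z scaled (see below), then the turn, a rotation vector about the tool's x, y, z scaled (see below), then the closure, from -1 (fully open) to 1 (shut). A call has 1 to 12 rows; each row is the pose to reach, as a shift and turn from the pose commanded when the call began, along the tool's axes at that moment, turning the shorter way round; what a row does not reach only later rows make up. The controller multiplies each number of a shift by 120 mm and each number of a turn by 2 pi rad. A row lasts 1/10 s, in which the tool goes at most 50 mm and 8.59 degrees, less where a joint would pass 70% of its speed; a pose out of reach is approached as far as the arm can. A call with a number of a shift or a turn outside -1 to 1 is refused whole. A call with a gripper value outside its range is refused whole. The fingers move at their own pace and stop on an object; "squeeze" is the grip in N (left out, the last holds). Time passes only in rows, so rows that repeat a pose let the fingers close. It gives the time, the measured TCP pose, the force, the opening and the grip force at its end, in the units of the state.
- r.get_obs(): the state, without advancing time (a new reading comes with each control period).
- r.get_image(name): name is "scene" or "top" or "wrist"; returns a dict with "img" (384x512x3 uint8, red, green, blue), "fovy" (degrees; the focal length in pixels is half the picture's height over the tangent of half this angle, whatever the lens; pixels are square), "cx", "cy" (the principal point, pixels), "rvec" (rotation vector, rad) and "tvec" (3), from world to camera coordinates, as OpenCV has them; the wrist camera has in their place "mount" (4x4, takes a point from camera to tool coordinates, whose origin is the TCP and whose axes are the flange's). Camera axes: x right, y down, z forward; pixel columns grow to the right and rows downward; lengths in m; the calibration is good to about 2 mm. The wrist camera is an equidistant fisheye: a pixel r from the principal point sees the ray r / f radians off the axis. A picture is of the moment at which its call begins: read the wrist's pose just before it. There is no depth.
- r.close_job(): hands the job in; it is judged then, once.
The state is a dict: "time_s": time; "qpos": joint angles; "dq": joint speeds; "effort": joint torques, N m; "tool_pos": TCP position; "ee_rot": TCP orientation; "force": force on the tool from outside, world axes, zero at the start; "moment": the same for the moment, N m; "gripper_width": opening from 0.0 (shut) to 1.0 (fully open); "finger_force": force on a finger pad.
Only numpy, scipy, OpenCV 4.12 (cv2) and the standard library are available. Lean on these libraries where they do the work, as an engineer would, in place of code of your own. Each camera call takes 0.05 s, during which the arm holds its last target. There are 200 camera calls.

## Working session

There is one attempt and no reset: what is moved stays moved. The work goes in short steps, Python scripts to look and compute and a tool call to move; the robot and the scene stay as the last step left them, time stands still between calls to the robot, and variables do not carry over. Pictures are saved under pics/ and viewed, at most 10 in all, crops included, and the job is handed in when it is done.

Besides the shell and the picture viewer there is one more tool, called after "Call:" by a JSON object that holds its "fn" and its "kwargs", one argument or row to a line. play_rows: Moves the arm, as the interface text tells. Its arguments: {"type":"object","properties":{"series":{"type":"array","items":{"type":"number","minimum":-1,"maximum":1}},"squeeze":{"type":"number"}},"required":["series"]}

```bash
mkdir -p pics
cat > h.py <<'E'
import numpy as np, cv2
from bench import r
from scipy.spatial.transform import Rotation as R
def save(n,f):
    d=r.get_image(n); cv2.imwrite('pics/'+f,d['img'][:,:,::-1]); return d
def ray(d,u,v):
    f=192/np.tan(np.radians(d['fovy'])/2)
    Rm=R.from_rotvec(np.ravel(d['rvec'])).as_matrix(); t=np.ravel(d['tvec'])
    return -Rm.T@t, Rm.T@np.array([(u-d['cx'])/f,(v-d['cy'])/f,1])
def onz(d,u,v,z):
    o,k=ray(d,u,v); return o+k*(z-o[2])/k[2]
def proj(d,p):
    f=192/np.tan(np.radians(d['fovy'])/2)
    c=R.from_rotvec(np.ravel(d['rvec'])).as_matrix()@np.asarray(p)+np.ravel(d['tvec'])
    return f*c[0]/c[2]+d['cx'],f*c[1]/c[2]+d['cy']
E
python3 - <<'E'
from h import *
import pickle
o=r.get_obs(); print({k:np.round(v,3).tolist() for k,v in o.items()})
D={}
for n in ('scene','top'):
    D[n]=save(n,n+'0.png'); print(n,D[n]['fovy'],ray(D[n],256,192))
pickle.dump(D,open('d0.pkl','wb'))
a=np.hstack([D['scene']['img']]);
for n in D: cv2.imwrite(f'pics/{n}0b.png',cv2.resize(D[n]['img'][:,:,::-1],(800,600),interpolation=cv2.INTER_CUBIC))
E
```

```text
{'time_s': 0.0, 'qpos': [1.191, 0.131, 1.489, 0.0, 1.523, -0.085], 'dq': [-0.001, -0.001, -0.001, 0.001, 0.002, 0.0], 'effort': [0.001, -56.94, -50.057, -0.0, 0.015, -0.0], 'tool_pos': [0.174, 0.574, 0.247], 'ee_rot': [-0.0, 0.147, 0.989, -0.001], 'force': [-0.299, 0.384, -0.4], 'moment': [0.076, -0.011, -0.024], 'finger_force': 0.0, 'gripper_width': 0.999}
scene 44.2682636678817 (array([ 0.99882219, -0.9620489 ,  0.76419585]), array([-0.40595074,  0.74742668, -0.52589382]))
top 57.33445896897419 (array([ 0.35132612, -0.00627014,  1.11930857]), array([ 0.14318834, -0.00991808, -0.98992334]))
```

View pics/scene0b.png

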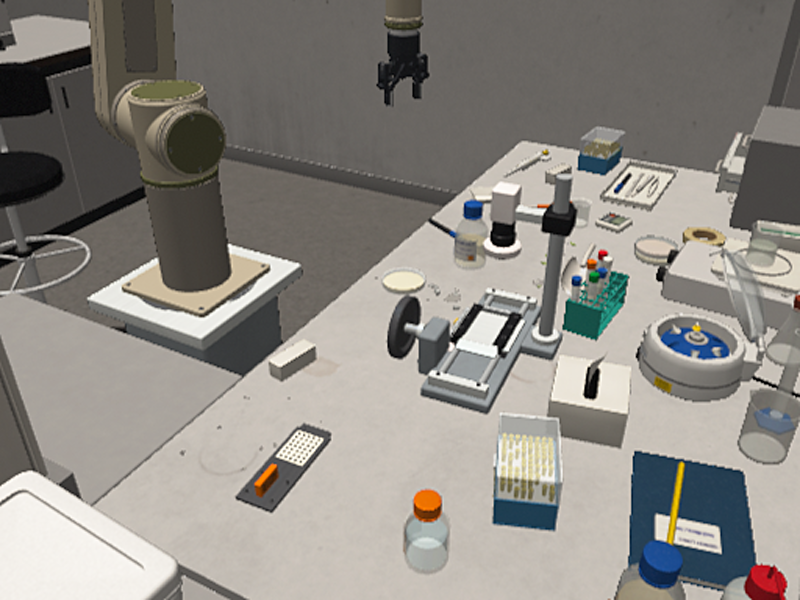

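View pics/top0b.png

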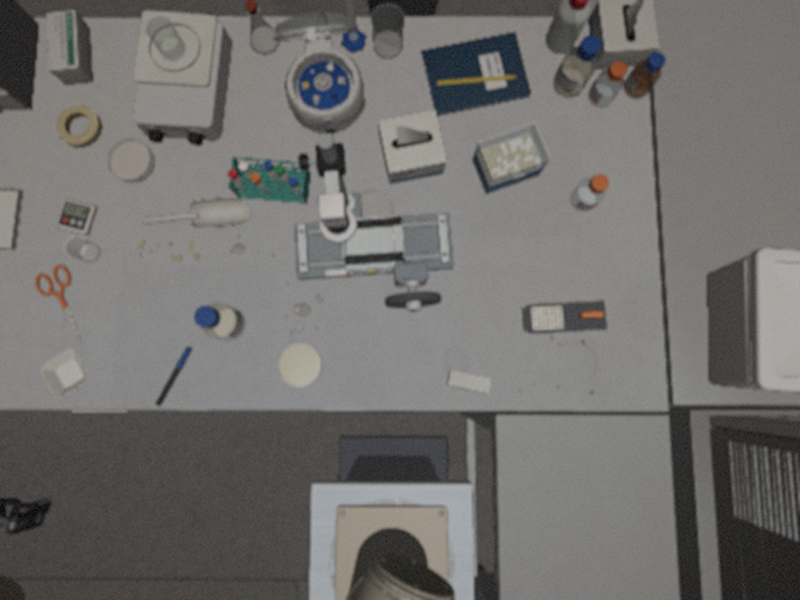

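The scene view shows the plate lying at the right (800x600 picture, about (285,465), orange rib at (266,480)), the stand at (480,345) and the wheel at (405,327). In the top view (+y left, +x up) the plate is at (565,317), the stand at (375,247), the wheel at (413,299), the dish at (299,365), the bottle at (222,320) and the carton at (469,381).

Run:
```python
from h import *
import pickle
D=pickle.load(open('d0.pkl','rb'))
s=1.5625
d=D['top'];im=d['img'];hsv=cv2.cvtColor(im,cv2.COLOR_RGB2HSV)
def big(m,roi):
    x0,y0,x1,y1=roi; z=np.zeros_like(m); z[y0:y1,x0:x1]=m[y0:y1,x0:x1]
    c=max(cv2.findContours(z,cv2.RETR_EXTERNAL,cv2.CHAIN_APPROX_NONE)[0],key=cv2.contourArea); return c
g=im.max(2)
pl=((g<85)*255).astype('u1')
pc=big(cv2.morphologyEx(pl,cv2.MORPH_CLOSE,np.ones((5,5))),(325,185,395,220))
W=np.array([onz(d,*p[0],0.005)[:2]*1000 for p in pc],'f4')
print('plate',cv2.minAreaRect(W),cv2.boundingRect(pc))
o=((hsv[...,0]<15)&(hsv[...,1]>130)).astype('u1')*255
for n,roi,z in(('top',(360,190,395,215),.029),('scene',(150,290,185,325),.029)):
    dd=D[n];hh=cv2.cvtColor(dd['img'],cv2.COLOR_RGB2HSV);o=((hh[...,0]<15)&(hh[...,1]>130)).astype('u1')*255
    c=big(o,roi);W=np.array([onz(dd,*p[0],z)[:2]*1000 for p in c],'f4');print(n,'rib',cv2.minAreaRect(W))
for nm,u,v,z in [('wheel L',385,301,.067),('wheel R',441,298,.067),('wheelc',413,299,.12),('standTL',296,222,.02),('standTR',450,213,.04),('standBR',453,268,.02),('standBL',298,278,.02),('gearbox',410,274,.082),('head',331,208,.29),('dish',299,365,.015),('bottle',222,320,.1),('carton',469,381,.032)]:
    print(nm,np.round(onz(d,u/s,v/s,z)*1000))
for n,x,y,w,h in(('top',170,125,140,90),('scene',235,170,130,100)):
    cv2.imwrite(f'pics/{n}c.png',cv2.resize(D[n]['img'][y:y+h,x:x+w,::-1],None,fx=5,fy=5,interpolation=cv2.INTER_CUBIC))
```

```text
plate ((481.3949279785156, -391.55853271484375), (53.10356903076172, 83.51217651367188), 3.2607173919677734) (360, 193, 28, 18)
top rib ((481.02459716796875, -399.60809326171875), (9.91556453704834, 41.603084564208984), 5.276275634765625)
scene rib ((490.83087158203125, -411.29095458984375), (23.113279342651367, 59.15338134765625), 6.380173206329346)
wheel L [502.  12.  67.]
wheel R [508. -96.  67.]
wheelc [498. -40. 120.]
standTL [673. 197.  20.]
standTR [ 686. -118.   40.]
standBR [ 576. -125.   20.]
standBL [555. 190.  20.]
gearbox [552. -36.  82.]
head [616.  93. 290.]
dish [379. 185.  15.]
bottle [461. 317. 100.]
carton [ 348. -153.   32.]
```

View pics/topc.png

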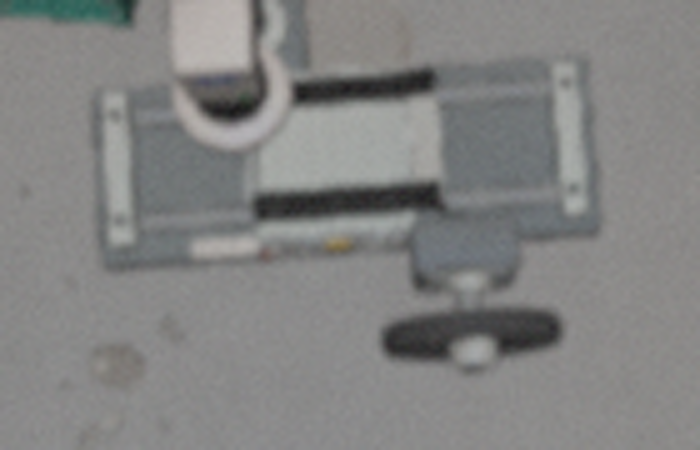

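The top crop (5x) shows the stand turned a few degrees. Its yellow pointer is at (338,244), the red line is near (265,255), and the wheel runs from (383,335) to (560,325). I'll move over the plate for a wrist view.

Call:
{"fn": "play_rows", "kwargs": {
  "series": [-0.8,-1,0,0,0,0.1934,-1,-0.8,-1,0,0,0,0.1934,-1,-0.8,-1,0,0,0,0.1934,-1,-0.8,-1,0,0,0,0.1934,-1,-0.8,-1,0,0,0,0.1934,-1,-0.8,-1,0,0,0,0.1934,-1,-0.8,-1,0,0,0,0.1934,-1,-0.8,-1,0,0,0,0.1934,-1,-0.8,-1,0,0,0,0.1934,-1,-0.8,-1,0,0,0,0.1934,-1]
}}

```text
time_s: 1.1
tool_pos: [0.2312, 0.4313, 0.248]
ee_rot: [0.0, 0.684, 0.73, -0.0]
force: [-0.1, 0.1, -0.1]
gripper_width: 1.0
finger_force: 0.0
```

Call:
{"fn": "play_rows", "kwargs": {
  "series": [-1,0.45,0,0,0,0,-1,-1,0.45,0,0,0,0,-1,-1,0.45,0,0,0,0,-1]
}}

```text
time_s: 1.4
tool_pos: [0.2931, 0.3128, 0.2481]
ee_rot: [0.0, 0.684, 0.73, -0.0]
force: [1.1, 0.2, -0.5]
gripper_width: 1.0
finger_force: 0.0
```

Call:
{"fn": "play_rows", "kwargs": {
  "series": [-1,0.45,0,0,0,0,-1,-1,0.45,0,0,0,0,-1,-1,0.45,0,0,0,0,-1]
}}

```text
time_s: 1.7
tool_pos: [0.3545, 0.1959, 0.2484]
ee_rot: [0.0, 0.684, 0.729, 0.0]
force: [0.8, 0.3, -0.2]
gripper_width: 0.999
finger_force: 0.0
```

Call:
{"fn": "play_rows", "kwargs": {
  "series": [-1,0.45,0,0,0,0,-1,-1,0.45,0,0,0,0,-1,-1,0.45,0,0,0,0,-1]
}}

```text
time_s: 2.0
tool_pos: [0.4158, 0.0791, 0.2484]
ee_rot: [0.0, 0.684, 0.729, -0.0]
force: [1.4, 0.8, 0.9]
gripper_width: 1.003
finger_force: 0.0
```

Call:
{"fn": "play_rows", "kwargs": {
  "series": [-1,0.45,0,0,0,0,-1,-1,0.45,0,0,0,0,-1,-1,0.45,0,0,0,0,-1,-1,0.45,0,0,0,0,-1,-1,0.45,0,0,0,0,-1]
}}

```text
time_s: 2.5
tool_pos: [0.4759, -0.0351, 0.2479]
ee_rot: [-0.001, 0.685, 0.729, -0.0]
force: [-0.4, 0.3, -0.3]
gripper_width: 1.003
finger_force: 0.0
```

Run:
```python
from h import *
import pickle
o=r.get_obs(); d=save('wrist','w1.png'); d['o']=o; pickle.dump(d,open('w1.pkl','wb'))
print(o['time_s'],o['tool_pos'],o['ee_rot'],d['fovy'],d['cx'],d['cy'],d['mount'])
```

```text
2.5 [ 0.47594757 -0.03505422  0.24790859] [-5.61583174e-04  6.84901828e-01  7.28635120e-01 -1.82139338e-04] 65.70646984690485 255.50698153169472 192.71107872324345 [[ 1.21953598e-03 -9.49287723e-01 -3.14406315e-01  8.21403533e-02]
 [ 9.99998909e-01  1.41974153e-03 -4.07779848e-04  9.31023753e-04]
 [ 8.33476108e-04 -3.14405475e-01  9.49288419e-01 -1.26528686e-01]
 [ 0.00000000e+00  0.00000000e+00  0.00000000e+00  1.00000000e+00]]
```

View pics/w1.png

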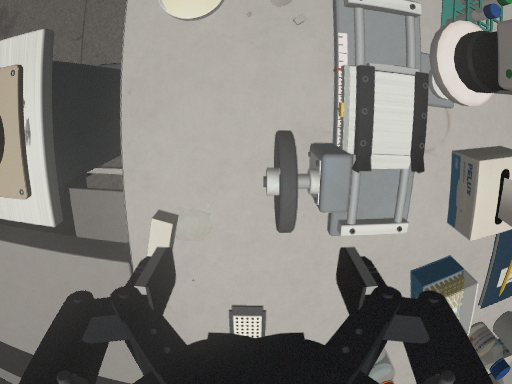

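The wrist view (from above, +y up, +x right) shows the wheel edge-on at (285,181). The guides run from about (368,66) to (362,170) and from (418,72) to (420,170). The yellow pointer is at (341,108), the red line near (338,70), and the plate's nose is at (248,310).

```bash
cat >> h.py <<'E'
def wray(d,u,v):
    f=192/np.tan(np.radians(d['fovy'])/2); a=np.array([u-d['cx'],v-d['cy']]); rr=np.hypot(*a); th=rr/f
    k=np.array([*(a/rr*np.sin(th)),np.cos(th)]); M=np.array(d['mount']); o=d['o']
    q=np.array(o['ee_rot']); Rw=R.from_quat(q[[1,2,3,0]]).as_matrix()
    return np.array(o['tool_pos'])+Rw@M[:3,3], Rw@M[:3,:3]@k
def wz(d,u,v,z):
    o,k=wray(d,u,v); return o+k*(z-o[2])/k[2]
E
python3 - <<'E'
from h import *
import pickle
d=pickle.load(open('w1.pkl','rb'));print(wray(d,256,193))
im=d['img'][:,:,::-1]
c=im[40:240,260:440]; cv2.imwrite('pics/w1c.png',cv2.resize(c,None,fx=3,fy=3,interpolation=cv2.INTER_CUBIC))
hsv=cv2.cvtColor(d['img'],cv2.COLOR_RGB2HSV).astype(int)
H,S,V=hsv[...,0],hsv[...,1],hsv[...,2]
for n,m in(('yel',(abs(H-24)<6)&(S>140)&(V>120)),('red',((H<6)|(H>172))&(S>120))):
    m=m.copy();m[:,:325]=0;m[:,352:]=0;m[150:]=0;m[:40]=0
    ys,xs=np.nonzero(m);print(n,len(xs),xs.mean(),ys.mean(),xs.min(),xs.max(),ys.min(),ys.max())
E
```

```text
(array([0.47193415, 0.04692282, 0.37448296]), array([ 0.01972897, -0.31416754, -0.94916254]))
yel 24 341.5833333333333 109.91666666666667 341 342 103 116
red 5 340.0 68.6 339 341 68 69
```

View pics/w1c.png

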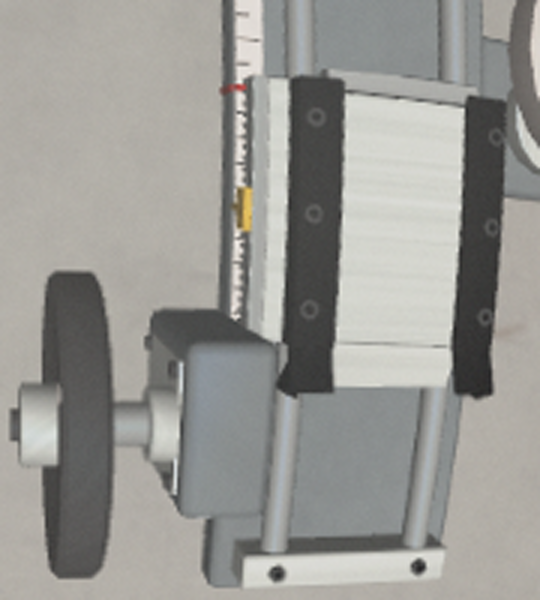

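The crop (3x of the wrist view) shows the lips' inner edges from (345,80) to (334,345) and from (467,97) to (453,345). The mouth line is at v≈345. The pointer is at (245,210), the red line at (232,88), and the wheel runs from (45,270) to (112,578).

Run:
```python
from h import *
import pickle
d=pickle.load(open('w1.pkl','rb'))
P=lambda u,v,z:wz(d,260+u/3,40+v/3,z)*1000
def s(n,p):print(n,np.round(p,1))
a,b,c,e=P(345,80,.064),P(334,345,.064),P(467,97,.064),P(453,345,.064)
for n,p in zip('abce',(a,b,c,e)):s(n,p)
print('yaw L,R',[np.degrees(np.arctan2(-(q-p)[0],(q-p)[1])) for p,q in((b,a),(e,c))],'gap',e[0]-b[0])
s('mouthline floor L',P(334,345,.052));s('mouthline R',P(453,345,.052));s('flare end',P(330,385,.049))
s('stopbar mid top',P(400,90,.064))
s('pointer',P(245,210,.045));s('red',P(232,88,.04))
s('screwL',P(277,573,.048));s('screwR',P(419,567,.048));s('wheel R edge',P(112,420,.122));s('wheel far',P(75,270,.09));s('wheel near',P(80,578,.09))
s('gb far right',P(275,345,.082));s('gb near L',P(190,517,.082)); s('gb farL',P(188,345,.082))
s('plate nose',wz(d,248,306,.006)*1000)
D=pickle.load(open('d0.pkl','rb'))['top']
Q=lambda u,v,z:onz(D,170+u/5,125+v/5,z)*1000
s('top ptr',Q(338,244,.045));s('top mouth',(Q(415,180,.064)));s('gR lip L corner',Q(437,187,.064));s('gL',Q(433,85,.064));s('screws',Q(574,188,.048));s('',Q(566,83,.048));s('screws far',Q(119,219,.048));s('',Q(114,115,.048))
s('wheel top edge',Q(470,310,.122));s('wheel ends',Q(383,335,.067));s('',Q(560,325,.067))
```

```text
a [596.9  94.9  64. ]
b [604.   -3.1  64. ]
c [648.5  98.1  64. ]
e [655.6   2.1  64. ]
yaw L,R [np.float64(4.14243633153487), np.float64(4.262760912491795)] gap 51.65285570255412
mouthline floor L [609.1  -5.   52. ]
mouthline R [6.627e+02 4.000e-01 5.200e+01]
flare end [611.2 -21.6  49. ]
stopbar mid top [619.4  95.1  64. ]
pointer [568.7  42.1  45. ]
red [560.9  88.2  40. ]
screwL [ 603.2 -103.8   48. ]
screwR [671.3 -99.1  48. ]
wheel R edge [513.  -22.2 122. ]
wheel far [501.5  18.   90. ]
wheel near [513.3 -89.6  90. ]
gb far right [574.1  -2.3  82. ]
gb near L [552.  -67.2  82. ]
gb farL [543.  -5.  82.]
plate nose [ 479.  -263.9    6. ]
top ptr [563.9  40.2  45. ]
top mouth [600.1  -7.7  64. ]
gR lip L corner [595.7 -21.2  64. ]
gL [660.1 -18.7  64. ]
screws [ 598.8 -106.7   48. ]
 [ 666.1 -102.4   48. ]
screws far [579.  176.5  48. ]
 [645.5 181.1  48. ]
wheel top edge [510.1 -39.3 122. ]
wheel ends [503.5  11.6  67. ]
 [509.7 -95.5  67. ]
```

Call:
{"fn": "play_rows", "kwargs": {
  "series": [-1,-0.1,0,0,0,0,-1,-1,-0.1,0,0,0,0,-1,-1,-0.1,0,0,0,0,-1]
}}

```text
time_s: 2.85
tool_pos: [0.471, -0.1567, 0.2485]
ee_rot: [0.0, 0.684, 0.729, -0.0]
force: [-0.8, 0.3, 0.5]
gripper_width: 1.002
finger_force: 0.0
```

Call:
{"fn": "play_rows", "kwargs": {
  "series": [-1,0,0,0,0,0,-1,-1,0,0,0,0,0,-1,-1,0,0,0,0,0,-1]
}}

```text
time_s: 3.15
tool_pos: [0.4786, -0.277, 0.2484]
ee_rot: [0.0, 0.685, 0.729, -0.0]
force: [0.5, 1.0, -0.5]
gripper_width: 1.001
finger_force: 0.0
```

Call:
{"fn": "play_rows", "kwargs": {
  "series": [-0.3,0,0,0,0,0,-1,-0.3,0,0,0,0,0,-1,-0.3,0,0,0,0,0,-1]
}}

```text
time_s: 3.45
tool_pos: [0.4811, -0.3098, 0.248]
ee_rot: [-0.0, 0.685, 0.729, 0.0]
force: [-0.9, 0.5, 0.9]
gripper_width: 1.001
finger_force: 0.0
```

Run:
```python
from h import *
import pickle
o=r.get_obs(); d=save('wrist','w2.png'); d['o']=o; pickle.dump(d,open('w2.pkl','wb'))
print(o['time_s'],o['tool_pos'],o['ee_rot'],o['dq'])
```

```text
3.45 [ 0.48105088 -0.30981298  0.24804824] [-4.84232425e-04  6.84894540e-01  7.28642019e-01  2.06696005e-04] [ 0.01983321 -0.0177615   0.01614574  0.00312173  0.00249702  0.00438687]
```

View pics/w2.png

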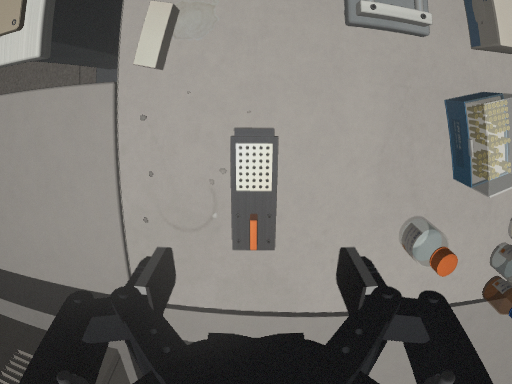

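The plate is at (231–278, 128–250), nose up, with the orange rib at (253,233). The picture is clear, so I'll measure it.

Run:
```python
from h import *
import pickle
d=pickle.load(open('w2.pkl','rb'));im=d['img'];V=im.max(2).astype(int)
hsv=cv2.cvtColor(im,cv2.COLOR_RGB2HSV).astype(int)
m=((V<110)*255).astype('u1');
o=((hsv[...,0]<18)&(hsv[...,1]>120)).astype('u1')*255
w=((V>150)*255).astype('u1')
def big(m,roi):
    x0,y0,x1,y1=roi; z=np.zeros_like(m); z[y0:y1,x0:x1]=m[y0:y1,x0:x1]
    return max(cv2.findContours(z,cv2.RETR_EXTERNAL,cv2.CHAIN_APPROX_NONE)[0],key=cv2.contourArea)
def rect(c,z): 
    W=np.array([wz(d,*p[0],z)[:2]*1000 for p in c],'f4');return cv2.minAreaRect(W)
a=cv2.morphologyEx(m|o,cv2.MORPH_CLOSE,np.ones((5,5)))
roi=(220,120,290,256)
print('plate',rect(big(a,roi),.006)); print('white',rect(big(cv2.morphologyEx(w,cv2.MORPH_CLOSE,np.ones((5,5))),(233,138,276,198)),.006))
c=big(o,roi);print('rib',rect(c,.029),cv2.boundingRect(c))
# plate left/right edges by row
for v in range(140,250,12):
    row=np.nonzero(V[v,222:290]<110)[0]+222; print(v,np.round(wz(d,row.min()-.5,v,.006)*1000,1)[:2],np.round(wz(d,row.max()+.5,v,.006)*1000,1)[:2])
for v in (218,222,235,245):
    row=np.nonzero(o[v,222:290])[0]+222; print(v,row.min(),row.max(),np.round(wz(d,(row.min()+row.max())/2,v,.029)*1000,1))
s=lambda u,v,z:np.round(wz(d,u,v,z)*1000,1)
print('screws',s(364,14,.048),s(422,17,.048))
```

```text
plate ((481.5647888183594, -349.3021240234375), (60.05194854736328, 168.5772247314453), 3.1628243923187256)
white ((479.94354248046875, -315.02752685546875), (45.67205047607422, 62.401241302490234), 2.65047550201416)
rib ((484.0331726074219, -399.29705810546875), (7.937859058380127, 42.03317642211914), 3.6532487869262695) (250, 220, 7, 30)
140 [ 448.7 -282.2] [ 507.2 -278.5]
152 [ 449.3 -297.5] [ 508.4 -293.8]
164 [ 450. -313.] [ 509.7 -309.2]
176 [ 450.7 -328.8] [ 509.7 -325.1]
188 [ 451.3 -345. ] [ 511.  -341.2]
200 [ 451.9 -361.6] [ 512.5 -357.7]
212 [ 452.5 -378.7] [ 512.6 -374.8]
224 [ 454.4 -396.2] [ 514.1 -392.4]
236 [ 455.  -414.5] [ 514.4 -410.7]
248 [ 457.  -433.5] [ 516.1 -429.6]Traceback (most recent call last):
  File "<stdin>", line 21, in <module>
    return umr_minimum(a, axis, None, out, keepdims, initial, where)
ValueError: zero-size array to reduction operation minimum which has no identity
```

Call:
{"fn": "play_rows", "kwargs": {
  "series": [-0.4,-0.01,0.5,0,0,0,-1,-0.81,-0.019,1,0,0,0,-1,-0.81,-0.019,1,0,0,0,-1,-0.81,-0.019,1,0,0,0,-1,-0.81,-0.019,1,0,0,0,-1]
}}

```text
time_s: 4.0
tool_pos: [0.484, -0.4061, 0.1265]
ee_rot: [-0.002, 0.685, 0.729, 0.0]
force: [-0.1, 0.0, 0.9]
gripper_width: 1.002
finger_force: 0.0
```

Call:
{"fn": "play_rows", "kwargs": {
  "series": [0,0,0.3,0,0,0,-1,0,0,0.55,0,0,0,-1,0,0,0.75,0,0,0,-1,0,0,0.85,0,0,0,-1,0,0,0.85,0,0,0,-1]
}}

```text
time_s: 4.5
tool_pos: [0.485, -0.4065, 0.0266]
ee_rot: [-0.0, 0.685, 0.729, 0.0]
force: [-0.0, 1.0, 0.6]
gripper_width: 1.002
finger_force: 0.0
```

Call:
{"fn": "play_rows", "kwargs": {
  "series": [0,0,0,0,0,0,1,0,0,0,0,0,0,1,0,0,0,0,0,0,1,0,0,0,0,0,0,1,0,0,0,0,0,0,1,0,0,0,0,0,0,1,0,0,0,0,0,0,1,0,0,0,0,0,0,1,0,0,0,0,0,0,1,0,0,0,0,0,0,1],
  "squeeze": 80
}}

```text
time_s: 5.5
tool_pos: [0.4848, -0.4083, 0.027]
ee_rot: [0.0, 0.685, 0.728, -0.0]
force: [-0.8, 0.4, 5.3]
gripper_width: 0.099
finger_force: 80.7
```

Call:
{"fn": "play_rows", "kwargs": {
  "series": [0,0,-0.2,0,0,0,1,0,0,-0.5,0,0,0,1,0,0,-0.8,0,0,0,1,0,0,-1,0,0,0,1,0,0,-1,0,0,0,1]
}}

```text
time_s: 6.0
tool_pos: [0.4864, -0.4098, 0.1511]
ee_rot: [0.004, 0.685, 0.728, -0.0]
force: [-0.3, -0.1, -1.2]
gripper_width: 0.094
finger_force: 79.8
```

Run:
```python
from h import *
import pickle
d=pickle.load(open('w2.pkl','rb'));o=r.get_obs();print(o['tool_pos'],o['ee_rot'],o['force'],o['gripper_width'])
s=lambda n,u,v,z:print(n,np.round(wz(d,u,v,z)*1000,1))
g=cv2.cvtColor(d['img'],cv2.COLOR_RGB2GRAY)
for n,x,y in(('L',364,14),('R',422,17)):
    p=g[y-5:y+6,x-6:x+7]; i=np.unravel_index(p.argmin(),p.shape); s('screw'+n,x-6+i[1],y-5+i[0],.048);print(x-6+i[1],y-5+i[0])
s('box TL',446,100,.06);s('box BL',459,180,.06);s('bottle',415,235,.05);s('block bottom L',346,27,.02);s('block R',430,36,.02)
w=pickle.load(open('w1.pkl','rb'));g=cv2.cvtColor(w['img'],cv2.COLOR_RGB2GRAY)
for x,y in((352,231),(400,229)):
    p=g[y-4:y+5,x-5:x+6]; i=np.unravel_index(p.argmin(),p.shape);print(x-5+i[1],y-4+i[0],np.round(wz(w,x-5+i[1],y-4+i[0],.048)*1000,1))
```

```text
[ 0.48640162 -0.40981486  0.1510527 ] [ 3.70619911e-03  6.85282066e-01  7.28268321e-01 -8.58199302e-05] [-0.33091074 -0.06462204 -1.23472345] 0.09352707623569176
screwL [ 585.8 -119.    48. ]
359 15
screwR [670.2 -99.6  48. ]
423 16
box TL [ 703.9 -200.1   60. ]
box BL [ 747.3 -297.3   60. ]
bottle [ 702.7 -381.4   50. ]
block bottom L [ 579.1 -128.8   20. ]
block R [ 698.6 -114.3   20. ]
352 231 [ 602.8 -103.8   48. ]
400 229 [671.8 -99.1  48. ]
```

Call:
{"fn": "play_rows", "kwargs": {
  "series": [0.3,0.25,0,0,0,-0.0017,1,0.6,0.5,0,0,0,-0.0017,1,0.88,0.712,0,0,0,-0.0017,1,0.88,0.712,0,0,0,-0.0017,1]
}}

```text
time_s: 6.4
tool_pos: [0.5651, -0.292, 0.1439]
ee_rot: [-0.002, 0.68, 0.734, 0.001]
force: [0.2, -0.4, -1.0]
gripper_width: 0.099
finger_force: 79.8
```

Call:
{"fn": "play_rows", "kwargs": {
  "series": [0.3,0.25,0,0,0,0,1,0.6,0.5,0,0,0,0,1,0.8,0.65,0,0,0,0,1,0.88,0.712,0,0,0,0,1,0.88,0.712,0,0,0,0,1,0.88,0.712,0,0,0,0,1]
}}

```text
time_s: 7.0
tool_pos: [0.6401, -0.1869, 0.1452]
ee_rot: [-0.001, 0.681, 0.732, -0.001]
force: [-1.0, 0.3, -1.5]
gripper_width: 0.098
finger_force: 79.8
```

Call:
{"fn": "play_rows", "kwargs": {
  "series": [0,0,0.2,0,0,0,1,0,0,0.4,0,0,0,1,0,0,0.54,0,0,0,1,0,0,0.54,0,0,0,1,0,0,0.54,0,0,0,1]
}}

```text
time_s: 7.5
tool_pos: [0.6405, -0.1868, 0.0815]
ee_rot: [-0.0, 0.682, 0.732, -0.0]
force: [0.3, 0.4, -0.5]
gripper_width: 0.094
finger_force: 79.7
```

Run:
```python
from h import *
import pickle
o=r.get_obs();print(o['time_s'],o['tool_pos'],o['ee_rot'],o['force'],o['gripper_width'])
D={n:save(n,n+'1.png') for n in('scene','top')}; pickle.dump((D,o),open('d1.pkl','wb'))
a=D['scene']['img'][170:300,220:380,::-1]; cv2.imwrite('pics/s1c.png',cv2.resize(a,None,fx=4.5,fy=4.5,interpolation=cv2.INTER_CUBIC))
```

```text
7.5 [ 0.64053136 -0.18676918  0.08147515] [-3.11893968e-04  6.81780986e-01  7.31556249e-01 -2.09067501e-04] [ 0.26864923  0.40429977 -0.52848179] 0.09368804059889857
```

View pics/s1c.png

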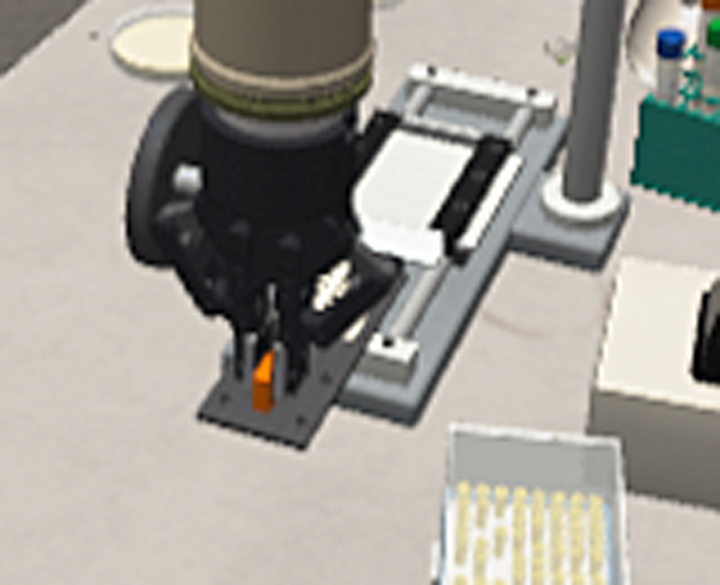

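The scene crop (4.5x) shows the plate held level, its rear corners at (198,415) and (305,448). The right guide is at (475,190) and the mouth floor near (400,250).

Run:
```python
from h import *
import pickle
D,o=pickle.load(open('d1.pkl','rb'));d=D['scene']
P=lambda n,u,v,z:print(n,np.round(onz(d,220+u/4.5,170+v/4.5,z)*1000,1))
P('rearL',198,415,.0605);P('rearR',305,448,.0605)
P('lip R inner far',475,140,.064);P('lip R inner mouth',435,225,.066);P('screw near',389,342,.048);P('guide R end',458,262,.064)
for p in [(655,2,64),(648,98,64),(671,-99,48),(655.4,-102,48),(604,-3,64)]:
    u,v=proj(d,np.array(p)/1000);print(p,round((u-220)*4.5),round((v-170)*4.5))
a=np.deg2rad(4.05);ax=np.array([-np.sin(a),np.cos(a)]);t=np.array(o['tool_pos'][:2])*1000
nose=t+144*ax;M=np.array([629.4,-3]);print('nose',nose,'lateral err',(nose-M)@[ax[1],-ax[0]],'along',(nose-M)@ax)
t=D['top'];im=t['img'];g=im.max(2)
```

```text
rearL [ 617.  -221.5   60.5]
rearR [ 675.5 -218.5   60.5]
lip R inner far [648.3  81.5  64. ]
lip R inner mouth [661.9 -16.1  66. ]
screw near [ 673.1 -105.7   48. ]
guide R end [685.8 -40.6  64. ]
(655, 2, 64) 436 209
(648, 98, 64) 484 127
(671, -99, 48) 390 334
(655.4, -102, 48) 362 329
(604, -3, 64) 351 189
nose [630.36106957 -43.12877628] lateral err -1.8755049318457582 along -40.09644400000646
```

Call:
{"fn": "play_rows", "kwargs": {
  "series": [0.05,0.007,0.01,0,0,0,1,0.15,0.007,0.01,0,0,0,1,0.25,0.007,0.01,0,0,0,1,0.33,0.007,0.01,0,0,0,1,0.4,0.007,0.01,0,0,0,1,0.45,0.007,0.01,0,0,0,1,0.5,0.007,0.01,0,0,0,1,0.5,0.007,0.01,0,0,0,1]
}}

```text
time_s: 8.4
tool_pos: [0.6376, -0.1251, 0.0803]
ee_rot: [-0.0, 0.681, 0.732, 0.0]
force: [-0.7, 0.8, -0.9]
gripper_width: 0.095
finger_force: 79.7
```

```bash
cat > st.py <<'E'
from h import *
o=r.get_obs();print(o['time_s'],np.round(o['tool_pos'],4),np.round(o['ee_rot'],4),np.round(o['force'],2),np.round(o['moment'],2),round(o['gripper_width'],3),round(o['finger_force'],1))
E
python3 st.py
```

```text
8.4 [ 0.6376 -0.1251  0.0803] [-1.000e-04  6.811e-01  7.322e-01  0.000e+00] [-0.69  0.76 -0.95] [-0.1  -0.03  0.  ] 0.095 79.7
```

Call:
{"fn": "play_rows", "kwargs": {
  "series": [0.06,0,0,0,0,0,1,0.13,0,0,0,0,0,1,0.2,0,0,0,0,0,1,0.25,0,0,0,0,0,1,0.25,0,0,0,0,0,1]
}}

```text
time_s: 8.9
tool_pos: [0.6354, -0.095, 0.0802]
ee_rot: [-0.0, 0.681, 0.732, 0.0]
force: [0.1, -0.6, -0.4]
gripper_width: 0.096
finger_force: 79.7
```

Call:
{"fn": "play_rows", "kwargs": {
  "series": [0.06,0,0,0,0,0,1,0.13,0,0,0,0,0,1,0.2,0,0,0,0,0,1,0.25,0,0,0,0,0,1,0.25,0,0,0,0,0,1]
}}

```text
time_s: 9.4
tool_pos: [0.6332, -0.065, 0.0803]
ee_rot: [-0.0, 0.681, 0.732, 0.0]
force: [-0.5, 0.5, -1.4]
gripper_width: 0.098
finger_force: 79.7
```

```bash
python3 st.py
python3 - <<'E'
from h import *
import pickle
o=r.get_obs();D={n:save(n,n+'2.png') for n in('scene','top')}; d=save('wrist','w3.png');d['o']=o;D['w']=d;pickle.dump(D,open('d2.pkl','wb'))
a=np.vstack([cv2.resize(D['scene']['img'][180:260,240:360,::-1],(600,400),interpolation=cv2.INTER_CUBIC)]);b=cv2.resize(D['w']['img'][:,:,::-1],(0,0),fx=.39,fy=.39,interpolation=cv2.INTER_AREA)
b=np.pad(D['w']['img'][0:260:1,180:340,::-1],((0,0),(0,0),(0,0)));b=cv2.resize(b,(200,325))
c=np.zeros((400,800,3),'u1');c[:,:600]=a;c[:325,600:]=b;cv2.imwrite('pics/j2.png',c)
E
```

```text
9.4 [ 0.6332 -0.065   0.0803] [-1.000e-04  6.810e-01  7.323e-01  0.000e+00] [-0.48  0.52 -1.42] [-0.08  0.01 -0.04] 0.098 79.7
```

View pics/j2.png

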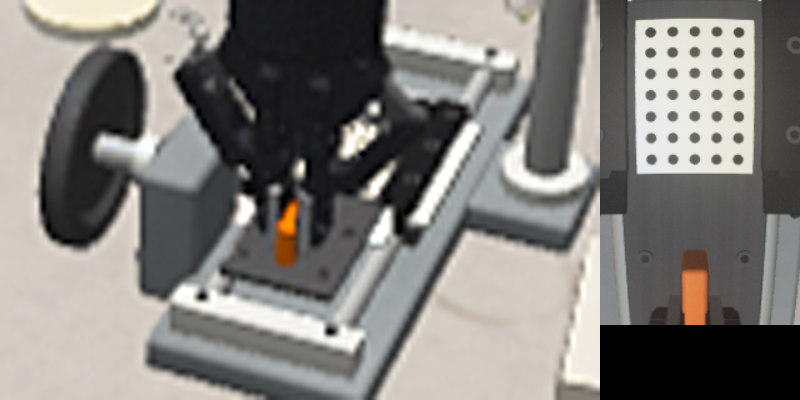

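The plate is in the slot (dots at (695,95) in the wrist inset, rib still clear of the mouth) and no contact force shows. I'll go the last millimetres in small steps.

Call:
{"fn": "play_rows", "kwargs": {
  "series": [0.025,0,0,0,0,0,1,0.05,0,0,0,0,0,1,0.08,0,0,0,0,0,1,0.08,0,0,0,0,0,1]
}}

```text
time_s: 9.95
tool_pos: [0.6326, -0.056, 0.0803]
ee_rot: [-0.0, 0.681, 0.732, 0.0]
force: [0.3, -0.6, -0.7]
gripper_width: 0.092
finger_force: 79.7
```

Call:
{"fn": "play_rows", "kwargs": {
  "series": [0.01,0,0,0,0,0,1,0.01,0,0,0,0,0,1]
}}

```text
time_s: 10.15
tool_pos: [0.6325, -0.0553, 0.0803]
ee_rot: [-0.0, 0.681, 0.732, -0.0]
force: [-0.7, 0.5, -0.6]
gripper_width: 0.098
finger_force: 79.7
```

Call:
{"fn": "play_rows", "kwargs": {
  "series": [0.01,0,0,0,0,0,1,0.01,0,0,0,0,0,1]
}}

```text
time_s: 10.35
tool_pos: [0.6324, -0.0541, 0.0803]
ee_rot: [-0.0, 0.681, 0.732, 0.0]
force: [0.7, -0.5, -1.2]
gripper_width: 0.096
finger_force: 79.7
```

Call:
{"fn": "play_rows", "kwargs": {
  "series": [0.01,0,0,0,0,0,1,0.01,0,0,0,0,0,1]
}}

```text
time_s: 10.55
tool_pos: [0.6323, -0.0529, 0.0803]
ee_rot: [-0.0, 0.681, 0.732, 0.0]
force: [-0.2, -0.1, -1.1]
gripper_width: 0.095
finger_force: 79.7
```

Call:
{"fn": "play_rows", "kwargs": {
  "series": [0.008,0,0,0,0,0,1,0.008,0,0,0,0,0,1]
}}

```text
time_s: 10.75
tool_pos: [0.6323, -0.0519, 0.0803]
ee_rot: [-0.0, 0.681, 0.732, -0.0]
force: [0.5, 0.0, -1.2]
gripper_width: 0.09
finger_force: 79.7
```

Call:
{"fn": "play_rows", "kwargs": {
  "series": [0.008,0,0,0,0,0,1,0.008,0,0,0,0,0,1]
}}

```text
time_s: 10.95
tool_pos: [0.6322, -0.0509, 0.0803]
ee_rot: [-0.0, 0.681, 0.732, 0.0]
force: [-0.7, 0.0, 0.1]
gripper_width: 0.097
finger_force: 79.7
```

Call:
{"fn": "play_rows", "kwargs": {
  "series": [0.008,0,0,0,0,0,1,0.008,0,0,0,0,0,1]
}}

```text
time_s: 11.15
tool_pos: [0.6322, -0.05, 0.0803]
ee_rot: [-0.0, 0.681, 0.732, 0.0]
force: [-0.5, -0.5, -1.2]
gripper_width: 0.093
finger_force: 79.7
```

Call:
{"fn": "play_rows", "kwargs": {
  "series": [0.008,0,0,0,0,0,1,0.008,0,0,0,0,0,1]
}}

```text
time_s: 11.35
tool_pos: [0.6323, -0.0496, 0.0805]
ee_rot: [0.0, 0.681, 0.732, -0.0]
force: [1.0, -3.8, -0.6]
gripper_width: 0.093
finger_force: 79.8
```

```bash
python3 st.py
python3 - <<'E'
from h import *
import pickle
# carriage motion check + estimate of home from pictures: white stop bar / guides vs dots in wrist view
o=r.get_obs();d=save('wrist','w4.png');d['o']=o
D=pickle.load(open('d2.pkl','rb'));e=D['w']
c=np.zeros((560,800,3),'u1')
for i,x in enumerate((e,d)): c[:,i*400:(i+1)*400]=cv2.resize(x['img'][0:196,186:326,::-1],(400,560),interpolation=cv2.INTER_CUBIC)
cv2.imwrite('pics/j3.png',c); pickle.dump(d,open('w4.pkl','wb'))
E
```

```text
11.35 [ 0.6323 -0.0496  0.0805] [ 4.000e-04  6.814e-01  7.319e-01 -2.000e-04] [ 1.03 -3.82 -0.6 ] [-0.56 -0.02  0.05] 0.093 79.8
```

View pics/j3.png

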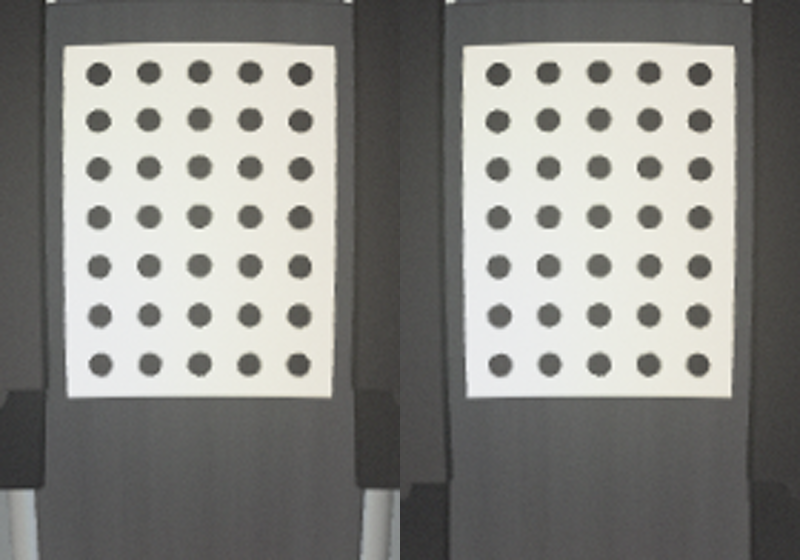

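Contact with the end stop shows (−3.8 N), at the expected place. The view shows the plate centred between the lips. One small push more to confirm.

Call:
{"fn": "play_rows", "kwargs": {
  "series": [0.005,0,0,0,0,0,1,0.005,0,0,0,0,0,1]
}}

```text
time_s: 11.6
tool_pos: [0.6323, -0.0496, 0.0806]
ee_rot: [0.001, 0.681, 0.732, -0.0]
force: [-0.1, -6.5, -0.3]
gripper_width: 0.093
finger_force: 79.8
```

```bash
python3 st.py
```

```text
11.6 [ 0.6323 -0.0496  0.0806] [ 7.000e-04  6.815e-01  7.318e-01 -4.000e-04] [-0.09 -6.45 -0.34] [-1.07 -0.09  0.09] 0.093 79.8
```

Call:
{"fn": "play_rows", "kwargs": {
  "series": [-0.004,0,0.007,0,0,0,1,-0.004,0,0.007,0,0,0,0.2,-0.004,0,0.007,0,0,0,0.2,-0.004,0,0.007,0,0,0,0.2,-0.004,0,0.007,0,0,0,0.2,-0.004,0,0.007,0,0,0,0.2],
  "squeeze": 60
}}

```text
time_s: 12.2
tool_pos: [0.6321, -0.0488, 0.0795]
ee_rot: [-0.0, 0.681, 0.732, 0.0]
force: [-0.1, 0.6, -0.8]
gripper_width: 0.399
finger_force: 0.0
```

Call:
{"fn": "play_rows", "kwargs": {
  "series": [0,0,-0.1,0,0,0,0.2,0,0,-0.3,0,0,0,0.2,0,0,-0.6,0,0,0,0.2,0,0,-0.8,0,0,0,0.2,0,0,-0.8,0,0,0,0.2]
}}

```text
time_s: 12.7
tool_pos: [0.6351, -0.0495, 0.1821]
ee_rot: [0.004, 0.681, 0.732, 0.003]
force: [1.0, 0.1, 1.0]
gripper_width: 0.401
finger_force: 0.0
```

```bash
python3 st.py
python3 - <<'E'
from h import *
import pickle
o=r.get_obs();d=save('wrist','w5.png');d['o']=o;D={n:save(n,n+'5.png') for n in('scene','top')}
D['w']=d;pickle.dump(D,open('d5.pkl','wb'))
c=np.zeros((560,800,3),'u1')
c[:,:400]=cv2.resize(d['img'][0:224,176:336,::-1],(400,560),interpolation=cv2.INTER_CUBIC)
c[:,400:]=cv2.resize(D['scene']['img'][150:262,250:330,::-1],(400,560),interpolation=cv2.INTER_CUBIC)
cv2.imwrite('pics/j5.png',c)
E
```

```text
12.7 [ 0.6351 -0.0495  0.1821] [0.0039 0.6814 0.7319 0.0026] [1.04 0.06 1.  ] [-0.    0.02 -0.03] 0.401 0.0
```

View pics/j5.png

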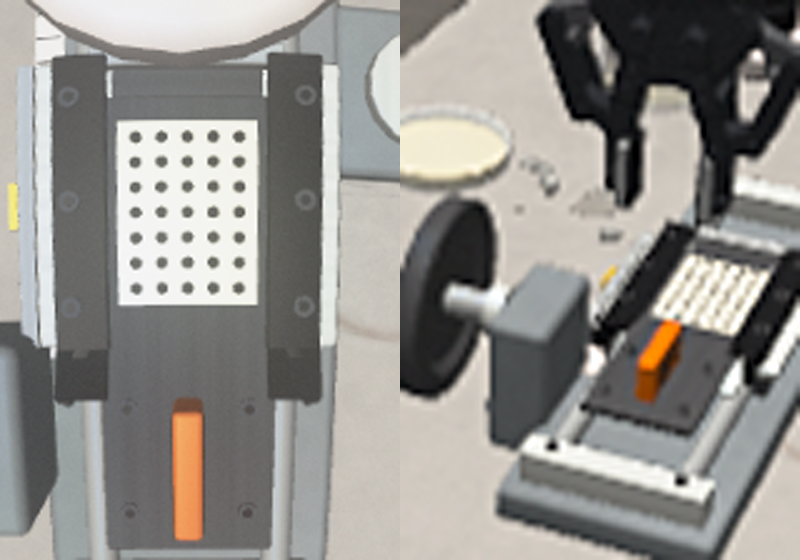

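Released. The wrist view shows the nose under the stop bar (185,66), the dots centred between the guides, and the pointer at (13,205). The scene view shows the plate flat in the slot. Now to the wheel.

Call:
{"fn": "play_rows", "kwargs": {
  "series": [-0.05,-0.3,0,0,0,0,0.2,-0.138,-0.6,0,0,0,0,0.2,-0.138,-0.6,0,0,0,0,0.2]
}}

```text
time_s: 13.15
tool_pos: [0.556, -0.0711, 0.1716]
ee_rot: [-0.003, 0.682, 0.732, -0.003]
force: [0.8, 0.0, 0.1]
gripper_width: 0.403
finger_force: 0.0
```

Call:
{"fn": "play_rows", "kwargs": {
  "series": [-0.07,-0.22,0,0,0.02,0,0.2,-0.138,-0.438,0.1,0,0.04,0,0.2,-0.138,-0.438,0.2475,0,0.065,0,0.2,-0.138,-0.438,0.2475,0,0.0891,0,0.2,-0.138,-0.438,0.2475,0,0.0891,0,0.2,-0.138,-0.438,0.2475,0,0.0891,0,0.2]
}}

```text
time_s: 13.75
tool_pos: [0.5097, -0.0916, 0.1441]
ee_rot: [-0.203, 0.656, 0.703, 0.187]
force: [0.8, 0.9, -0.1]
gripper_width: 0.397
finger_force: 0.0
```

```bash
cat > wh.py <<'E'
from h import *
o=r.get_obs();q=np.array(o['ee_rot']);Rw=R.from_quat(q[[1,2,3,0]]).as_matrix();p=np.array(o['tool_pos'])*1000
a=np.deg2rad(4.05);C=np.array([506.5,-41.5,67])
v=Rw.T@(C-p);print(o['time_s'],np.round(p,1),'centre in tool',np.round(v,1),'zaxis',np.round(Rw[:,2],3),'yaxis',np.round(Rw[:,1],4),np.round(o['force'],1),round(o['gripper_width'],2))
ph=np.arcsin(Rw[:,2]@[-np.sin(a),np.cos(a),0]);print('phi',ph)
E
python3 wh.py
```

```text
13.75 [509.7 -91.6 144.1] centre in tool [ 1.6  0.5 92. ] zaxis [-0.039  0.529 -0.848] yaxis [ 0.9976  0.0694 -0.0031] [ 0.8  0.9 -0.1] 0.4
phi 0.5593024609802747
```

Call:
{"fn": "play_rows", "kwargs": {
  "series": [0.013,0.004,0.1,0,0,0,0.2,0.013,0.004,0.22,0,0,0,0.2,0.013,0.004,0.32,0,0,0,0.2,0.013,0.004,0.367,0,0,0,0.2,0.013,0.004,0.367,0,0,0,0.2]
}}

```text
time_s: 14.25
tool_pos: [0.5082, -0.0648, 0.1083]
ee_rot: [-0.203, 0.654, 0.704, 0.188]
force: [0.5, -0.9, 0.3]
gripper_width: 0.403
finger_force: 0.0
```

Call:
{"fn": "play_rows", "kwargs": {
  "series": [0,0,0,0,0,0,1,0,0,0,0,0,0,1,0,0,0,0,0,0,1,0,0,0,0,0,0,1,0,0,0,0,0,0,1],
  "squeeze": 60
}}

```text
time_s: 14.75
tool_pos: [0.5083, -0.0664, 0.1097]
ee_rot: [-0.203, 0.655, 0.703, 0.188]
force: [-5.8, 1.1, 3.1]
gripper_width: 0.174
finger_force: 59.8
```

```bash
python3 wh.py; python3 st.py
```

```text
14.75 [508.3 -66.4 109.7] centre in tool [-1.6  0.1 49.5] zaxis [-0.039  0.53  -0.847] yaxis [ 0.9974  0.0721 -0.0013] [-5.8  1.1  3.1] 0.17
phi 0.5604697006264131
14.75 [ 0.5083 -0.0664  0.1097] [-0.2029  0.6547  0.7035  0.1879] [-5.82  1.14  3.08] [0.11 0.73 0.42] 0.174 59.8
```

Call:
{"fn": "play_rows", "kwargs": {
  "series": [0.056,0,0.004,0,-0.0223,0,1,0.111,0,0.016,0,-0.0446,0,1,0.163,0,0.035,0,-0.0668,0,1,0.212,0,0.061,0,-0.0891,0,1,0.258,0,0.094,0,-0.1114,0,1,0.298,0,0.133,0,-0.1337,0,1,0.332,0,0.177,0,-0.156,0,1,0.36,0,0.226,0,-0.1783,0,1,0.36,0,0.226,0,-0.1783,0,1,0.36,0,0.226,0,-0.1783,0,1]
}}

```text
time_s: 15.75
tool_pos: [0.5044, -0.0146, 0.109]
ee_rot: [0.202, 0.654, 0.704, -0.19]
force: [-6.1, 2.5, 3.0]
gripper_width: 0.172
finger_force: 64.0
```

```bash
python3 wh.py
python3 - <<'E'
from h import *
import pickle
# pointer vs red in the scene & top cameras (yellow / red centroids near the scale)
for f in('d0.pkl','d5.pkl',None):
    D=pickle.load(open(f,'rb')) if f else {n:r.get_image(n) for n in('scene','top')}
    if not f: pickle.dump(D,open('d6.pkl','wb'))
    for n in('scene','top'):
        d=D[n];hs=cv2.cvtColor(d['img'],cv2.COLOR_RGB2HSV).astype(int)
        m=(abs(hs[...,0]-23)<8)&(hs[...,1]>100)&(hs[...,2]>80)
        m2=((hs[...,0]<8)|(hs[...,0]>170))&(hs[...,1]>70)
        for nm,mm in(('yel',m),('red',m2)):
            ys,xs=np.nonzero(mm)
            P=np.array([onz(d,x,y,.045)*1000 for x,y in zip(xs,ys)]).reshape(-1,3)
            k=(abs(P[:,0]-565)<15)&(P[:,1]>10)&(P[:,1]<130)
            if k.any():print(f,n,nm,k.sum(),np.round(P[k].mean(0)[:2],1))
E
```

```text
15.75 [504.4 -14.6 109. ] centre in tool [-0.4  0.2 49.9] zaxis [ 0.036 -0.531 -0.846] yaxis [ 0.9974  0.0727 -0.0028] [-6.1  2.5  3. ] 0.17
phi -0.5617782990241506
d0.pkl scene yel 5 [561.   48.8]
d0.pkl top yel 1 [563.3  42.1]
d5.pkl scene yel 5 [561.   48.8]
None scene yel 7 [560.5  66.7]
```

Call:
{"fn": "play_rows", "kwargs": {
  "series": [0,0,0,0,0,0,0.2,0,0,0,0,0,0,0.2,0,0,0,0,0,0,0.2,0,0,0,0,0,0,0.2,0,0,-0.12,0,0,0,0.2,0,0,-0.25,0,0,0,0.2,0,0,-0.367,0,0,0,0.2,0,0,-0.367,0,0,0,0.2]
}}

```text
time_s: 16.65
tool_pos: [0.5055, 0.0096, 0.1497]
ee_rot: [0.204, 0.655, 0.703, -0.186]
force: [0.7, 0.6, -0.4]
gripper_width: 0.402
finger_force: 0.0
```

```bash
python3 wh.py
python3 - <<'E'
from h import *
import pickle
o=r.get_obs();d=r.get_image('wrist');d['o']=o;pickle.dump(d,open('w6.pkl','wb'))
hs=cv2.cvtColor(d['img'],cv2.COLOR_RGB2HSV).astype(int)
for nm,mm,z in(('yel',(abs(hs[...,0]-23)<8)&(hs[...,1]>120)&(hs[...,2]>80),.045),('red',((hs[...,0]<7)|(hs[...,0]>172))&(hs[...,1]>110),.042)):
    ys,xs=np.nonzero(mm);P=np.array([wz(d,x,y,z)*1000 for x,y in zip(xs,ys)]).reshape(-1,3)
    k=(abs(P[:,0]-565)<25)&(P[:,1]>10)&(P[:,1]<130)
    if k.any():print(nm,k.sum(),np.round(P[k].mean(0)[:2],1),P[k].min(0)[:2],P[k].max(0)[:2],xs[k].mean(),ys[k].mean())
E
```

```text
16.65 [505.5   9.6 149.7] centre in tool [ 0.6 -3.1 97.1] zaxis [ 0.043 -0.529 -0.848] yaxis [0.9973 0.0729 0.005 ] [ 0.7  0.6 -0.4] 0.4
phi -0.5594938662762564
yel 105 [568.9  56.1] [566.81193069  47.85149604] [571.12039329  64.36497749] 354.0285714285714 86.91428571428571
red 37 [561.3  94.9] [557.67157525  93.46860483] [565.01692917  96.46730339] 356.5945945945946 30.10810810810811
```

Call:
{"fn": "play_rows", "kwargs": {
  "series": [-0.107,0,0.008,0,0.0223,0,0.2,-0.212,0,0.03,0,0.0446,0,0.2,-0.313,0,0.066,0,0.0668,0,0.2,-0.407,0,0.117,0,0.0891,0,0.2,-0.494,0,0.18,0,0.1114,0,0.2,-0.571,0,0.255,0,0.1337,0,0.2,-0.637,0,0.34,0,0.156,0,0.2,-0.69,0,0.433,0,0.1783,0,0.2,-0.69,0,0.433,0,0.1783,0,0.2]
}}

```text
time_s: 17.6
tool_pos: [0.5082, -0.0923, 0.1415]
ee_rot: [-0.207, 0.657, 0.7, 0.189]
force: [-1.1, 0.6, -0.6]
gripper_width: 0.4
finger_force: 0.0
```

```bash
python3 wh.py
```

```text
17.6 [508.2 -92.3 141.5] centre in tool [ 2.7  2.2 90.1] zaxis [-0.042  0.536 -0.843] yaxis [ 0.9978  0.0656 -0.0077] [-1.1  0.6 -0.6] 0.4
phi 0.5681700635182839
```

Call:
{"fn": "play_rows", "kwargs": {
  "series": [0,-0.005,0.1,0,0,0,0.2,0,-0.005,0.22,0,0,0,0.2,0,-0.005,0.32,0,0,0,0.2,0,-0.005,0.367,0,0,0,0.2,0,-0.005,0.367,0,0,0,0.2,0,-0.005,0.367,0,0,0,1,0,-0.005,0.367,0,0,0,1,0,-0.005,0.367,0,0,0,1,0,-0.005,0.367,0,0,0,1,0,-0.005,0.367,0,0,0,1],
  "squeeze": 60
}}

```text
time_s: 18.6
tool_pos: [0.5082, -0.0661, 0.1101]
ee_rot: [-0.203, 0.655, 0.704, 0.188]
force: [-5.7, 2.4, 5.8]
gripper_width: 0.17
finger_force: 59.7
```

```bash
python3 wh.py
```

```text
18.6 [508.2 -66.1 110.1] centre in tool [-2.   0.  49.6] zaxis [-0.038  0.53  -0.847] yaxis [0.9974 0.0719 0.    ] [-5.7  2.4  5.8] 0.17
phi 0.5606391611210527
```

Good grip; second roll.

Call:
{"fn": "play_rows", "kwargs": {
  "series": [0.056,0,0.004,0,-0.0223,0,1,0.111,0,0.016,0,-0.0446,0,1,0.163,0,0.035,0,-0.0668,0,1,0.212,0,0.061,0,-0.0891,0,1,0.258,0,0.094,0,-0.1114,0,1,0.298,0,0.133,0,-0.1337,0,1,0.332,0,0.177,0,-0.156,0,1,0.36,0,0.226,0,-0.1783,0,1,0.36,0,0.226,0,-0.1783,0,1,0.36,0,0.226,0,-0.1783,0,1]
}}

```text
time_s: 19.6
tool_pos: [0.5044, -0.0144, 0.109]
ee_rot: [0.203, 0.654, 0.704, -0.189]
force: [-5.5, 2.9, 5.2]
gripper_width: 0.173
finger_force: 63.9
```

Call:
{"fn": "play_rows", "kwargs": {
  "series": [0,0,0,0,0,0,0.2,0,0,0,0,0,0,0.2,0,0,0,0,0,0,0.2,0,0,0,0,0,0,0.2,0,0,-0.12,0,0,0,0.2,0,0,-0.25,0,0,0,0.2,0,0,-0.367,0,0,0,0.2,0,0,-0.367,0,0,0,0.2]
}}

```text
time_s: 20.4
tool_pos: [0.5049, 0.0096, 0.1496]
ee_rot: [0.204, 0.655, 0.703, -0.186]
force: [0.1, -0.5, -0.5]
gripper_width: 0.399
finger_force: 0.0
```

Call:
{"fn": "play_rows", "kwargs": {
  "series": [-0.107,0,0.008,0,0.0223,0,0.2,-0.212,0,0.03,0,0.0446,0,0.2,-0.313,0,0.066,0,0.0668,0,0.2,-0.407,0,0.117,0,0.0891,0,0.2,-0.407,0,0.117,0,0.0891,0,0.2,-0.407,0,0.117,0,0.0891,0,0.2,-0.407,0,0.117,0,0.0891,0,0.2]
}}

```text
time_s: 21.1
tool_pos: [0.5061, -0.04, 0.16]
ee_rot: [0.0, 0.681, 0.732, -0.001]
force: [0.3, -0.1, 0.2]
gripper_width: 0.4
finger_force: 0.0
```

```bash
cat > pr.py <<'E'
from h import *
import sys,pickle
def meas(d,tag):
    hs=cv2.cvtColor(d['img'],cv2.COLOR_RGB2HSV).astype(int);res={}
    for nm,mm,z in(('yel',(abs(hs[...,0]-23)<8)&(hs[...,1]>120)&(hs[...,2]>80),.045),('red',((hs[...,0]<7)|(hs[...,0]>172))&(hs[...,1]>110),.045)):
        ys,xs=np.nonzero(mm);P=np.array([wz(d,x,y,z)*1000 for x,y in zip(xs,ys)]).reshape(-1,3)
        k=(abs(P[:,0]-565)<25)&(P[:,1]>10)&(P[:,1]<130)
        if k.any():
            res[nm]=P[k].mean(0);print(tag,nm,k.sum(),np.round(P[k].mean(0)[:2],1),np.round(P[k].min(0)[:2],1),np.round(P[k].max(0)[:2],1),'px',xs[k].min(),xs[k].max(),ys[k].min(),ys[k].max())
    if len(res)==2:
        a=np.deg2rad(4.05);print(tag,'red-ptr along scale',(res['red']-res['yel'])[:2]@[-np.sin(a),np.cos(a)], 'cam',np.round(wray(d,256,193.5)[0]*1000))
if __name__=='__main__':
    meas(pickle.load(open('w1.pkl','rb')),'w1')
    o=r.get_obs();d=r.get_image('wrist');d['o']=o;print(o['time_s'],np.round(o['tool_pos'],4),np.abs(o['dq']).max());meas(d,'now')
    pickle.dump(d,open('wlast.pkl','wb'))
E
python3 pr.py; python3 wh.py
```

```text
w1 yel 39 [568.8  42.8] [567.1  35.2] [570.7  50.2] px 340 343 103 116
w1 red 8 [561.7  88.9] [558.   87.8] [563.8  89.7] px 336 341 68 69
w1 red-ptr along scale 46.47452544868159 cam [472.  47. 374.]
21.1 [ 0.5061 -0.04    0.16  ] 0.027576935990923115
now yel 74 [565.9  79.4] [563.6  71.5] [568.2  87.2] px 337 341 52 70
now red 12 [560.9  87.2] [558.5  86. ] [562.7  88.3] px 331 336 50 52
now red-ptr along scale 8.141189671789425 cam [501.  42. 286.]
21.15 [506.1 -39.4 160. ] centre in tool [-2.   0.4 93. ] zaxis [-0.001 -0.002 -1.   ] yaxis [ 0.9973  0.0736 -0.0012] [-0.4  0.4 -0.4] 0.4
phi -0.0015638981054178723
```

Call:
{"fn": "play_rows", "kwargs": {
  "series": [0.2,0,0,0,0,0,0.2,0.375,0,0,0,0,0,0.2,0.375,0,0,0,0,0,0.2,0.375,0,0,0,0,0,0.2,0.375,0,0,0,0,0,0.2]
}}

```text
time_s: 21.65
tool_pos: [0.5032, 0.0045, 0.1604]
ee_rot: [0.0, 0.681, 0.733, -0.001]
force: [-0.1, -0.2, -0.1]
gripper_width: 0.398
finger_force: 0.0
```

```bash
python3 pr.py
```

```text
w1 yel 39 [568.8  42.8] [567.1  35.2] [570.7  50.2] px 340 343 103 116
w1 red 8 [561.7  88.9] [558.   87.8] [563.8  89.7] px 336 341 68 69
w1 red-ptr along scale 46.47452544868159 cam [472.  47. 374.]
21.65 [0.5032 0.0045 0.1604] 0.019338563669432884
now yel 74 [566.1  77.7] [564.3  69.7] [568.2  85.7] px 335 339 107 126
now red 12 [561.3  90.5] [558.6  89.7] [563.8  91.2] px 330 336 100 101
now red-ptr along scale 13.097355642085663 cam [498.  87. 287.]
```

Call:
{"fn": "play_rows", "kwargs": {
  "series": [-0.375,0,0,0,0,0,0.2,-0.48,0,0.008,0,0.0223,0,0.2,-0.587,0,0.03,0,0.0446,0,0.2,-0.688,0,0.066,0,0.0668,0,0.2,-0.782,0,0.117,0,0.0891,0,0.2,-0.782,0,0.117,0,0.0891,0,0.2,-0.782,0,0.117,0,0.0891,0,0.2]
}}

```text
time_s: 22.4
tool_pos: [0.5093, -0.0908, 0.1451]
ee_rot: [-0.203, 0.656, 0.702, 0.187]
force: [0.2, 0.2, 0.2]
gripper_width: 0.396
finger_force: 0.0
```

```bash
python3 wh.py
```

```text
22.4 [509.3 -90.8 145.1] centre in tool [ 0.4  0.8 92.4] zaxis [-0.039  0.529 -0.848] yaxis [ 0.9977  0.0683 -0.0029] [0.2 0.2 0.2] 0.4
phi 0.559367501983757
```

Call:
{"fn": "play_rows", "kwargs": {
  "series": [0,0,0.1,0,0,0,0.2,0,0,0.22,0,0,0,0.2,0,0,0.32,0,0,0,0.2,0,0,0.367,0,0,0,0.2,0,0,0.367,0,0,0,0.2,0,0,0.367,0,0,0,1,0,0,0.367,0,0,0,1,0,0,0.367,0,0,0,1,0,0,0.367,0,0,0,1,0,0,0.367,0,0,0,1],
  "squeeze": 60
}}

```text
time_s: 23.4
tool_pos: [0.5083, -0.0662, 0.1098]
ee_rot: [-0.202, 0.655, 0.704, 0.188]
force: [-4.4, 1.8, 6.4]
gripper_width: 0.171
finger_force: 59.8
```

Call:
{"fn": "play_rows", "kwargs": {
  "series": [0.056,0,0.004,0,-0.0223,0,1,0.111,0,0.016,0,-0.0446,0,1,0.163,0,0.035,0,-0.0668,0,1,0.212,0,0.061,0,-0.0891,0,1,0.258,0,0.094,0,-0.1114,0,1,0.29,0,0.124,0,-0.1289,0,1,0.29,0,0.124,0,-0.1289,0,1,0.29,0,0.124,0,-0.1289,0,1]
}}

```text
time_s: 24.2
tool_pos: [0.5054, -0.0283, 0.1145]
ee_rot: [0.091, 0.675, 0.727, -0.086]
force: [-0.6, -1.3, -2.6]
gripper_width: 0.177
finger_force: 62.9
```

Call:
{"fn": "play_rows", "kwargs": {
  "series": [0,0,0,0,0,0,0.2,0,0,0,0,0,0,0.2,0,0,0,0,0,0,0.2,0,0,0,0,0,0,0.2,0,0,-0.12,0,0,0,0.2,0,0,-0.25,0,0,0,0.2,0,0,-0.367,0,0,0,0.2,0,0,-0.367,0,0,0,0.2]
}}

```text
time_s: 25.0
tool_pos: [0.5067, -0.0175, 0.1611]
ee_rot: [0.093, 0.676, 0.726, -0.083]
force: [0.2, -0.4, 0.7]
gripper_width: 0.4
finger_force: 0.0
```

```bash
python3 wh.py
```

```text
25.0 [506.7 -17.5 161.1] centre in tool [ 0.2 -2.4 97. ] zaxis [ 0.023 -0.247 -0.969] yaxis [0.9974 0.0719 0.0051] [ 0.2 -0.4  0.7] 0.4
phi -0.2508851621756987
```

Call:
{"fn": "play_rows", "kwargs": {
  "series": [0.09,0,-0.034,0,0.02,0,0.2,0.173,0,-0.068,0,0.0398,0,0.2,0.173,0,-0.068,0,0.0398,0,0.2,0.173,0,-0.068,0,0.0398,0,0.2,0.173,0,-0.068,0,0.0398,0,0.2]
}}

```text
time_s: 25.5
tool_pos: [0.5029, 0.0039, 0.1599]
ee_rot: [0.001, 0.681, 0.732, -0.002]
force: [0.6, 0.5, 0.2]
gripper_width: 0.403
finger_force: 0.0
```

```bash
python3 pr.py
python3 - <<'E'
from h import *
import pickle
d=pickle.load(open('wlast.pkl','rb'))
print(np.array2string(d['img'][88:116,326:342].astype(int)[...,0]-d['img'][88:116,326:342].astype(int)[...,2],max_line_width=200))
E
```

```text
w1 yel 39 [568.8  42.8] [567.1  35.2] [570.7  50.2] px 340 343 103 116
w1 red 8 [561.7  88.9] [558.   87.8] [563.8  89.7] px 336 341 68 69
w1 red-ptr along scale 46.47452544868159 cam [472.  47. 374.]
25.5 [0.5029 0.0039 0.1599] 0.012241472698761021
now yel 77 [565.2  91.1] [563.2  82.9] [567.3  98.9] px 336 340 90 109
now red 2 [559.  90.] [558.9  89.6] [559.   90.5] px 331 331 99 100
now red-ptr along scale -0.5711881449549129 cam [498.  86. 286.]
[[ 12  12   7   1   1   1  -2   5  14  12   9   8   1   3   2   2]
 [ 11  12   5   1   1  -2   0   8  27  36  35  64  68  57  38   7]
 [ 11  10   7   2   2   1   0  10  35  49  53 107 132 131 126  49]
 [ 11   9   5   3   0   0   0   9  34  54  53 104 130 132 126  34]
 [ 13  11   7   1   1   0   0   6  46  53  53 114 131 131 131  36]
 [ 14  11   5   2   1   0  -1   5  48  55  53 108 132 131 131  11]
 [ 13  11   4   1   1   0  -1   8  55  53  55 106 130 132 132   7]
 [ 12  10   4   3   1   0   0   8  55  53  60 107 132 130 130  16]
 [ 12  12   2  -1  -1   1  -2   7  47  53  58 101 132 133 120  18]
 [ 13  15   8   5   3   3   7  24  46  54  
[... 530 characters left out ...]
  54  65 125 132 130 114   1]
 [ 12   8   3   1   0   0   1  15  55  54  66 123 134 132 112   2]
 [ 11   9   2   1   1   0   0  14  56  53  65 122 130 132 112  -1]
 [ 13   8   2   2   0  -1  -2  14  42  51  76 122 133 131  92   1]
 [ 13   9   4   1   0  -1  -1  15  21  33  52  88 100 105  56   2]
 [ 13   9   3   0   1   1  -1  16  15  13  10   7   4   2   3   0]
 [ 13  10   1   2   2  -1  -2  15   9   8   5   4   2   4   5   2]
 [ 12   9   1   1   1   0   0  14  11  12  10   5   5   4   4   1]
 [ 12  10   2   2   1  -1   0  11  10   9   9   8   4   3   2   2]
 [ 11   9   2   1  -1  -2  -1   9  10  10  10   9   4   3   4   0]
 [ 13   9   2   1   1   0   2  12   9  15   8   4   4   3   1   1]]
```

The pointer's middle (row 99.0) and the red line (row 99.6) agree to about 0.6 mm. The arm is clear, so I'm handing in.

```bash
python3 -c "
from bench import r
print(r.close_job())"
```

```text
the job is handed in; nothing more can be done
None
```

The plate is seated against the end stop and released, and the handwheel was cranked over three grasps until the pointer stood within about 1 mm of the red line by the wrist camera; the job is handed in at about 25.5 s, with no verdict shown.

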